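# Wind the bench clamp tight on a steel plate with its loose crank

## Robot

A 6-joint arm with a two-finger parallel gripper is mounted at the origin on the work surface. World frame = base frame: x ahead of the robot, y to its left, z up, the work surface at z = 0. Lengths are in mm, angles in rad, forces in N, time in s.
With the tool pointing down it reaches from about 275 to 1000 mm from the base axis. Payload 8.4 kg.
Tool frame: the origin (TCP) lies between the finger pads; the fingertips stand 22 mm ahead of it and the grasp point (between the pads) lies 3 mm ahead of it (r.nose_length is the z of the fingertips in the tool frame, in mm); z points along the fingers, y is the line along which they close (so a half turn about z gives the same grasp; the last joint's range is limited). The gripper opens to 85 mm and grips with 20 to 120 N. Pads are 22 mm wide; open, the fingers measure 114 mm over their backs; the gripper's body (76 mm by 85 mm) begins 54 mm behind the grasp point. The pads swing forward as they close: fully open they stand 13 mm farther back than shut.
Start: joints at [-1.333, 0.353, 1.633, -0, 1.155, -0.002], TCP at [148.441, -607.119, 253.281] pointing down, gripper open.
Joint ranges: [-2.63, 2.63], [-0.92, 2.1], [0.06, 2.66], [-1.3, 4.44], [0, 2.69], [-3.02, 3.02]. Speed limits (rad/s): [2.22, 2.22, 2.79, 3.14, 3.14, 3.14].

## Interface

Orientations are given as [roll, pitch, yaw] about the fixed x, y, z axes, in that order (R = Rz(yaw) Ry(pitch) Rx(roll)).
In Python, from rig import r, cams gives the robot as it stands.
- The arm moves only by the shell command python3 -m handwheel 'ROWS' [FORCE]. ROWS is a JSON object with one list for each field, all of the same length, 1 to 5, a row being the entries at one place: drx, dry, drz (a rotation vector in rad), x, y, z (the shift in mm), aperture (the opening from 0.0 (shut) to 1.0 (fully open)); each row shifts and turns the commanded pose from where the row before left it, along the tool's axes as they then stand; what a row does not reach is not made up. A row lasts 1/12 s, in which the tool goes at most 41.7 mm and 0.125 rad, less where a joint would pass 70% of its speed; a pose out of reach is approached as far as the arm can. The fingers move at their own pace and stop on an object; FORCE is the grip in N (left out, the last holds). Time passes only in rows, so rows that do not move let the fingers close. It prints the time, the measured TCP pose, the force, the opening and the grip force at its end. Input that does not fit is refused with a message, and nothing moves.
- r.sense(): the state, without advancing time (a new reading comes with each control period).
- cams.grab_frame(name): name is "scene" or "side" or "wrist"; returns the picture (480x640x3 uint8, red, green, blue); there is no depth.
- cams.camera_params(name): a dict with "fx", "fy", "cx", "cy" (pixels), "rvec" (rotation vector, rad) and "tvec" (3), from world to camera coordinates, as OpenCV has them. Camera axes: x right, y down, z forward; pixel columns grow to the right and rows downward; lengths in mm; the calibration is good to about 2 mm. The wrist camera is an equidistant fisheye: a pixel r from the principal point sees the ray r / f radians off the axis. A picture is of the moment at which its call begins: read the wrist's pose just before it. camera_params takes no time and is no camera call; for the wrist camera it gives the pose at the moment of the call.
- r.sign_off(): hands the job in; it is judged then, once.
The state is a dict: "clock": time; "qpos": joint angles; "qvel": joint speeds; "joint_efforts": joint torques, N m; "eef_pos": TCP position; "tcp_rot": TCP orientation; "contact_force": force on the tool from outside, world axes, zero at the start; "wrist_torque": the same for the moment, N m; "opening": opening from 0.0 (shut) to 1.0 (fully open); "grasp_force": force on a finger pad.
Only numpy, scipy, OpenCV 4.12 (cv2) and the standard library are available. Lean on these libraries where they do the work, as an engineer would, in place of code of your own. Each camera call takes 0.05 s, during which the arm holds its last target. There are 200 camera calls.

## Task

Fit the loose crank all the way down onto the square shaft of the bench clamp without forcing it, then wind it clockwise, round and round, until the jaw has pushed the steel plate against the fence and holds it firmly; stop when you feel it go tight and do not overtighten. Leave the crank sitting on the shaft, let go, and leave the grinder, hammer and bolt bin where they are.

Things in the scene. Friction and masses are not known exactly. Their poses are not given: they have to be found in the camera images.
- crank: Loose dark steel crank, 0.45 kg, lying flat, handle up. Origin: centre of the hub's underside; z up the hub's axis, x along the arm to the handle. Hub: 28 x 28 mm, 36 mm tall, square through-hole 16.5 x 16.5 mm (all sides along x, y; no chamfer). Arm: 22 mm wide, 12 mm thick, level with the underside, to x = 86 mm. Oppopoint it a counterweight block, 24 mm wide, 22 mm high, to x = -34 mm.
- crank_handle (a point): On the crank: centre of its upright round black handle, 70 mm from the hub's axis and 39 mm above the crank's underside. Handle: 20 mm diameter, from 13 to 65 mm above the underside, cap to 69 mm. It spins freely on its pin, so a gripper can hold it without turning while the crank goes round.
- shaft_seat (a point): Point on the clamp at the foot of the square shaft, on its vertical axis: top of a round collar, 36 mm diameter, 46 mm above the bench. The crank is fully home when its underside rests here. Axes: those of the clamp; they do not turn with the shaft.
- shaft_top (a point): Centre of the shaft's top, 28 mm above the seat. Shaft 14 x 14 mm, the last 6 mm tapering to 9 x 9 mm. The angle of the square varies and is NOT measured (this point does not turn with it). The crank fits in any of four directions, play about 0.2 rad either way: press lightly (a few N) and turn the crank until it drops. That does not turn the stiff shaft (0.5 N m).
- clamp: Bench clamp, fixed. Origin: on the bench under the shaft; z up, y towards the fence. Bed 170 mm (x), y = -60 to 275 mm, 14 mm thick; gearbox 100 x 94 mm round the origin, 40 mm high. Turning the shaft clockwise seen from above drives the jaw in +y, 20 mm a turn. It stays where left. Running free it takes 0.5 N m: about 7 N at the crank's handle.
- jaw: Sliding steel jaw, 140 mm wide (x), 30 mm thick, 38 mm above the bench (a small block on it to 46 mm). Origin: foot of its unloaded pressing face, at bed height (14 mm); y: pressing direction. Moved only by the shaft. The face sits on stiff springs: it yields 1 mm per 50 N. Each 10 N of clamping adds 0.032 N m to the shaft, about 0.45 N at the handle.
- fence: Fixed steel fence block, 140 x 35 mm, 30 mm high, on the clamp's bed, its place varies. Origin: foot of its face towards the plate; y points away from the plate. The jaw has 20 to 43 mm to go (1 to 2.2 turns) until jaw, plate and fence are all in contact, then about 2 mm more to hold the plate firmly.
- plate: Loose steel flange plate with six holes, 120 (x) x 90 (y) x 10 mm, 0.84 kg, lying flat on the bed between jaw and fence. Origin: centre of its underside. Firmly held means a clamping force of 40 to 200 N, best near 110 N.
- grinder: Yellow angle grinder lying on the bench, about 400 mm long, 62 mm high. Bystander. Origin: under the middle of its body.
- hammer: Hammer lying on the bench. Bystander. Origin: on the bench under it.
- bolt_bin: Open steel bin 100 x 130 x 50 mm with bolts. Bystander. Origin: centre of its underside.
Things that resemble listed ones, but are neither listed nor needed, are in the scene too. What is meant by the plate is not brown, and is the smaller of those in its own colour.

How it is judged (in metres and radians):
On the way, in this order (a step that is already met when the one before it is completed fails the run):
1. the crank is fully home on the square shaft (horizontal distance between crank and shaft_seat below 0.004 m and z of crank in the frame of shaft_seat below 0.003 m and angle between crank's own z axis and vertical below 0.08 rad), for 0.2 s.
2. the jaw holds the plate firmly against the fence (contact force between jaw and plate above 40 N and contact force between plate and fence above 40 N), for 0.2 s.
At the end, for the whole second after the job is handed in: The plate is clamped between jaw and fence with more than 40 N at both faces, at rest; the crank sits on the shaft (within 4 mm of the axis and of its seat, tilted under 0.08 rad), at rest and released (all of step 2 and horizontal distance between crank and shaft_seat below 0.004 m and z of crank in the frame of shaft_seat below 0.004 m and angle between crank's own z axis and vertical below 0.08 rad and linear speed of crank below 0.02 m/s and linear speed of plate below 0.01 m/s); the robot touches nothing.
It fails at once if the crank is pressed with more than 40 N against the clamp while it is not home (over 4 mm above its seat) (contact force between crank and clamp above 40 N and z of crank in the frame of shaft_seat above 0.004 m).
It fails at once if the plate is overtightened: more than 200 N from the jaw (contact force between jaw and plate above 200 N).
It fails at once if the grinder is moved by more than 30 mm (distance of grinder from where it was at the start of the episode above 0.03 m).
It fails at once if the hammer is moved by more than 30 mm (distance of hammer from where it was at the start of the episode above 0.03 m).
It fails at once if the bolt bin is moved by more than 30 mm (distance of bolt_bin from where it was at the start of the episode above 0.03 m).
It also fails if it takes over 72 s, if anything falls off the work surface, if the arm or the gripper's body presses on something with over 40 N, if the wrist force passes 120 N, or if a joint passes its speed limit or range.

## Working session

There is one attempt and no reset: what is moved stays moved. The work goes in short steps, Python scripts to look and compute and a shell command to move; the robot and the scene stay as the last step left them, time stands still between calls to the robot, and variables do not carry over. Pictures are saved under pics/ and viewed, at most 10 in all, crops included, and the job is handed in when it is done.

```bash
ls; mkdir -p pics; cat > h.py <<'E'
import numpy as np, cv2
from rig import r, cams
def save(n,f):
    im=cams.grab_frame(n); cv2.imwrite(f,im[:,:,::-1]); return im
def ray(n,u,v,p=None):
    p=p or cams.camera_params(n); R,_=cv2.Rodrigues(np.array(p["rvec"],float)); t=np.array(p["tvec"],float).ravel()
    x=(u-p["cx"])/p["fx"]; y=(v-p["cy"])/p["fy"]
    if n=="wrist":
        th=np.hypot(x,y); s=np.sin(th)/th if th>1e-9 else 1; d=np.array([x*s,y*s,np.cos(th)])
    else: d=np.array([x,y,1.])
    return -R.T@t, R.T@d
def onz(n,u,v,z,p=None):
    c,d=ray(n,u,v,p); return c+d*(z-c[2])/d[2]
def two(a,b):
    (c1,d1),(c2,d2)=ray(*a),ray(*b)
    s=np.linalg.lstsq(np.c_[d1,-d2],c2-c1,rcond=None)[0]
    p,q=c1+s[0]*d1,c2+s[1]*d2; return (p+q)/2,np.linalg.norm(p-q)
E
python3 - <<'E'
from h import *
for n in("scene","side","wrist"):
    save(n,f"pics/{n}0.png"); p=cams.camera_params(n); print(n,p,ray(n,320,240)[0])
print(r.sense())
E
```

```text
pics
scene {'fx': 446.55972561753384, 'fy': 446.55972561753384, 'cx': 321.9440556860788, 'cy': 237.58298785942125, 'rvec': array([ 2.07603862,  0.94045942, -0.4333241 ]), 'tvec': array([-358.93333106, -194.18144724, 1573.2316234 ])} [1239.62387518 -641.2859755   832.87589542]
side {'fx': 475.0605429142641, 'fy': 475.0605429142641, 'cx': 312.4428940627478, 'cy': 241.7524149302742, 'rvec': array([ 0.78821296, -2.64336952,  1.01074404]), 'tvec': array([ 474.64821745,  276.48427913, 1101.57250685])} [ 108.1095393   702.71322847 1004.83974883]
wrist {'fx': 371.64829954431775, 'fy': 371.64829954431775, 'cx': 316.54752035606066, 'cy': 235.83423151018525, 'rvec': array([-2.28638068,  1.79215967,  0.2591258 ]), 'tvec': array([-625.17164061,  -37.24832449,  377.33531898])} [ 218.21370717 -590.30888525  372.19236807]
{'clock': 0.15, 'qpos': array([-1.33338244e+00,  3.53523928e-01,  1.63393838e+00,  3.10152462e-05,
        1.15520753e+00, -2.38280678e-03]), 'qvel': array([ 0.00219718, -0.00294302, -0.00156065, -0.00244809, -0.00020645,
       -0.00173467]), 'joint_efforts': array([ 4.32758316e-04, -6.05636215e+01, -3.42337096e+01,  4.56231430e-05,
        6.07507201e-03,  3.09428412e-05]), 'eef_pos': array([ 148.38227389, -606.79052979,  252.72301546]), 'tcp_rot': array([-3.14051553e+00, -3.09283376e-05,  2.39784139e-01]), 'contact_force': array([-0.11211186,  0.57666452,  0.07136248]), 'wrist_torque': array([ 0.00051196,  0.00884263, -0.05681409]), 'grasp_force': 0.0, 'opening': 0.998809933563223}
```

View pics/scene0.png

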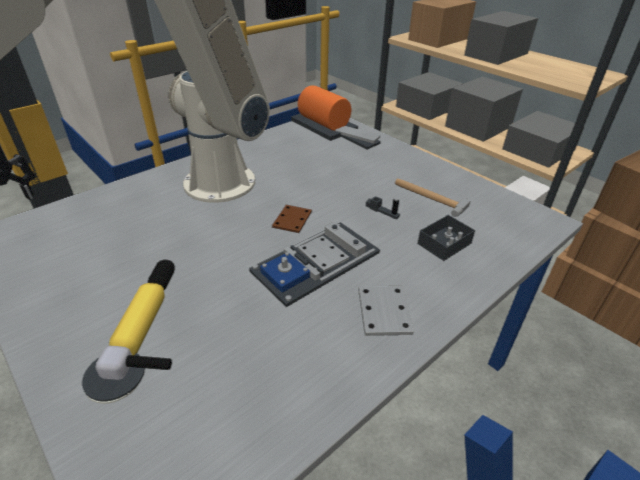

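View pics/side0.png

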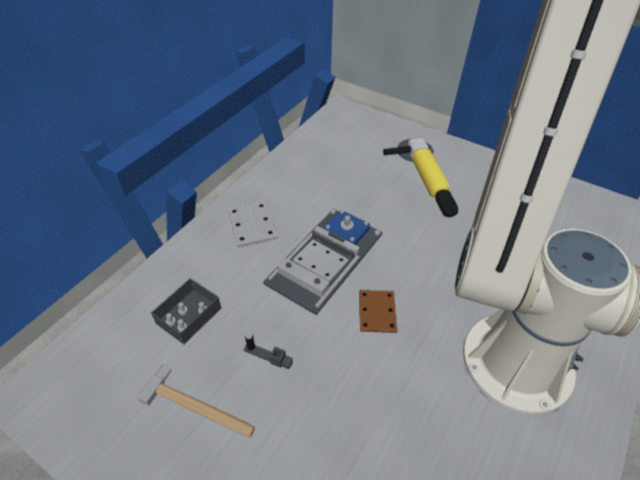

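View pics/wrist0.png

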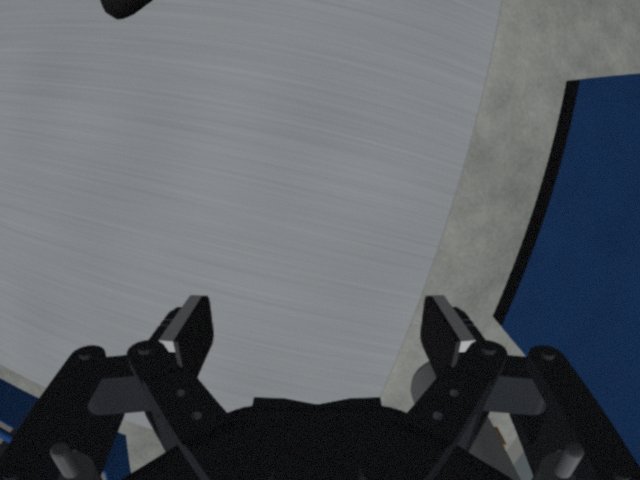

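Scene view: crank near (382,205) with its handle at (396,207), clamp shaft near (285,262). Side view: crank near (268,352) with its handle at (250,342), shaft near (347,221). The wrist view shows only bare bench. Next I enlarge the crank and shaft regions.

```bash
python3 - <<'E'
from h import *
S=cv2.imread("pics/scene0.png");D=cv2.imread("pics/side0.png")
c=lambda I,x,y:cv2.resize(I[y:y+50,x:x+66],(400,300),interpolation=cv2.INTER_CUBIC)
cv2.imwrite("pics/m.png",np.vstack([np.hstack([c(S,350,180),c(D,235,325)]),np.hstack([c(S,250,240),c(D,315,195)])]))
print("handle",two(("scene",396,207),("side",250,342)),"shaft",two(("scene",285,262),("side",347,220)))
E
```

```text
handle (array([534.55063544, 315.00123834,  35.37766712]), np.float64(2.512157876337566)) shaft (array([ 535.20288074, -126.24548713,   59.71573566]), np.float64(0.5990745865664551))
```

View pics/m.png

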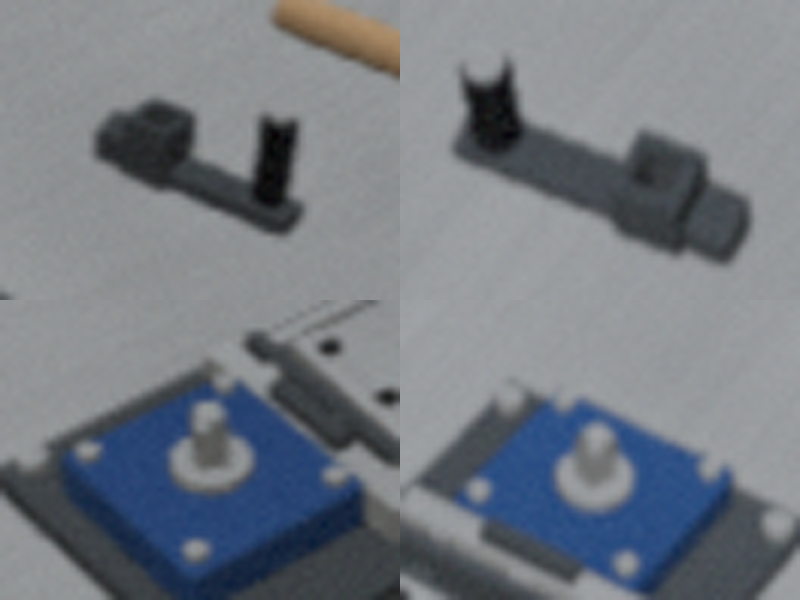

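Crops (6x): in scene, the hub hole is at about (377,199.5), the handle foot at (395,213) and its top at (396,200), and the shaft top at (284.7,258.7). In side, the hub hole is at about (278,351), the handle foot at (250,349), and the shaft top at (347.7,217).

```bash
python3 - <<'E'
from h import *
print("hub",onz("scene",377.2,199.7,36),onz("side",278,351,36),"hand",onz("scene",395,213.3,15),onz("side",250.8,348.5,15))
print("shaft",two(("scene",284.7,258.7),("side",347.7,217)), onz("scene",284.7,266.5,46),onz("side",348,222.5,46))
E
python3 -m handwheel '{"drx": [0],"dry": [0],"drz": [0],"x": [0],"y": [0],"z": [0],"aperture": [1]}'
```

```text
hub [469.17724149 300.41714167  36.        ] [465.77634592 297.87607132  36.        ] hand [538.63299876 311.08546084  15.        ] [530.3168023  318.53666857  15.        ]
shaft (array([ 534.58874195, -126.83369094,   71.20501388]), np.float64(1.5906069050088696)) [ 536.42598773 -128.44465556   46.        ] [ 533.87312337 -131.58040369   46.        ]
clock: 0.23
eef_pos: [148.4, -606.9, 252.9]
tcp_rot: [-3.141, -0.0, 0.24]
contact_force: [-0.2, -0.7, 0.5]
opening: 0.999
grasp_force: 0.0
```

```bash
python3 -m handwheel '{"drx": [0,0,0,0,0],"dry": [0,0,0,0,0],"drz": [0,0,0,0,0],"x": [29.8,29.8,29.8,29.8,29.8],"y": [-26.7,-26.7,-26.7,-26.7,-26.7],"z": [0,0,0,0,0],"aperture": [1,1,1,1,1]}' | head -3
python3 -m handwheel '{"drx": [0,0,0,0,0],"dry": [0,0,0,0,0],"drz": [0,0,0,0,0],"x": [29.8,29.8,29.8,29.8,29.8],"y": [-26.7,-26.7,-26.7,-26.7,-26.7],"z": [0,0,0,0,0],"aperture": [1,1,1,1,1]}' | head -3
python3 -m handwheel '{"drx": [0,0,0,0,0],"dry": [0,0,0,0,0],"drz": [0,0,0,0,0],"x": [29.8,29.8,29.8,29.8,0],"y": [-26.7,-26.7,-26.7,-26.7,0],"z": [0,0,0,0,0],"aperture": [1,1,1,1,1]}'
python3 -m handwheel '{"drx": [0,0],"dry": [0,0],"drz": [0,0],"x": [0,0],"y": [0,0],"z": [0,0],"aperture": [1,1]}' | head -3
python3 - <<'E'
from h import *
import json
p=cams.camera_params("wrist"); save("wrist","pics/w1.png"); print(p)
np.save("w1.npy",p,allow_pickle=True)
E
```

```text
clock: 0.65
eef_pos: [262.0, -440.4, 253.2]
tcp_rot: [-3.142, -0.0, 0.239]
clock: 1.07
eef_pos: [375.2, -275.2, 253.5]
tcp_rot: [3.141, -0.0, 0.24]
clock: 1.48
eef_pos: [468.2, -140.1, 253.6]
tcp_rot: [-3.141, -0.003, 0.244]
contact_force: [-0.1, -0.4, 0.8]
opening: 1.001
grasp_force: 0.0
clock: 1.65
eef_pos: [464.6, -144.9, 253.1]
tcp_rot: [3.142, 0.001, 0.241]
{'fx': 371.64829954431775, 'fy': 371.64829954431775, 'cx': 316.54752035606066, 'cy': 235.83423151018525, 'rvec': array([-2.2863518 ,  1.7901162 ,  0.25820003]), 'tvec': array([-252.93706268,  362.59580383,  495.4264002 ])}
```

View pics/w1.png

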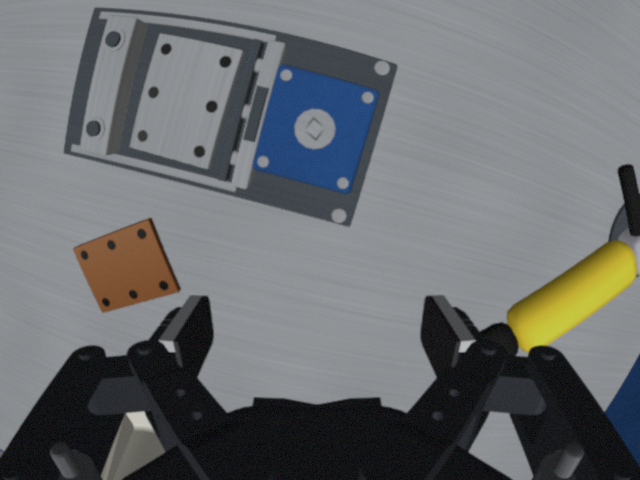

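Wrist view: shaft top at about (315,128), standing as a diamond on the round collar; blue gearbox around it, plate spanning (130–243, 35–168), fence at the left and jaw strip at about (262,115). On to the crank.

```bash
python3 -m handwheel '{"drx": [0,0,0,0,0],"dry": [0,0,0,0,0],"drz": [0,0,0,0,0],"x": [3.2,3.2,3.2,3.2,3.2],"y": [-39.2,-39.2,-39.2,-39.2,-39.2],"z": [0,0,0,0,0],"aperture": [1,1,1,1,1]}' | head -3
python3 -m handwheel '{"drx": [0,0,0,0,0],"dry": [0,0,0,0,0],"drz": [0,0,0,0,0],"x": [3.2,3.2,3.2,3.2,3.2],"y": [-39.2,-39.2,-39.2,-39.2,-39.2],"z": [0,0,0,0,0],"aperture": [1,1,1,1,1]}' | head -3
python3 -m handwheel '{"drx": [0,0,0,0],"dry": [0,0,0,0],"drz": [0,0,0,0],"x": [3.2,0,0,0],"y": [-39.2,0,0,0],"z": [0,0,0,0],"aperture": [1,1,1,1]}'
python3 - <<'E'
from h import *
p=cams.camera_params("wrist"); im=save("wrist","pics/w2.png"); np.save("w2.npy",p,allow_pickle=True)
W=cv2.imread("pics/w1.png")
z=lambda I,x,y,w,h,s:cv2.resize(I[y:y+h,x:x+w],(w*s,h*s),interpolation=cv2.INTER_CUBIC)
cv2.imwrite("pics/m2.png",np.vstack([z(W,90,20,266,133,3)[:300,:798],z(W[:,:],275,95,133,50,6)[:300,:798]]))
g=cv2.cvtColor(im[:,:,::-1].copy(),cv2.COLOR_BGR2GRAY)
m=(g<75).astype(np.uint8); m[290:]=0
n,l,s,c=cv2.connectedComponentsWithStats(m)
for i in range(1,n):
    if s[i,4]>100: print(s[i],c[i])
E
```

```text
clock: 2.12
eef_pos: [433.1, 49.2, 253.4]
tcp_rot: [3.141, -0.0, 0.236]
clock: 2.53
eef_pos: [402.7, 243.7, 253.5]
tcp_rot: [3.141, -0.0, 0.237]
clock: 2.87
eef_pos: [396.9, 280.9, 253.0]
tcp_rot: [3.141, 0.001, 0.239]
contact_force: [0.3, -1.2, -0.0]
opening: 0.999
grasp_force: 0.0
[ 452   28  188  223 7886] [520.67169668 133.11552118]
[ 296   46   32  120 2283] [312.32413491 109.10074463]
[546  73  13  14 149] [552.10067114  79.48993289]
[ 534   76  106  145 2616] [602.87079511 161.84288991]
[524 156  13  15 157] [530.0955414  162.68789809]
[436 248  92  42 397] [479.73803526 265.17884131]
```

View pics/w2.png

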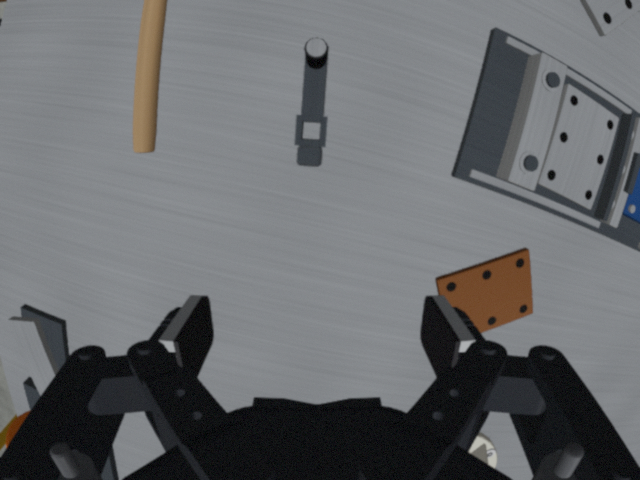

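View pics/m2.png

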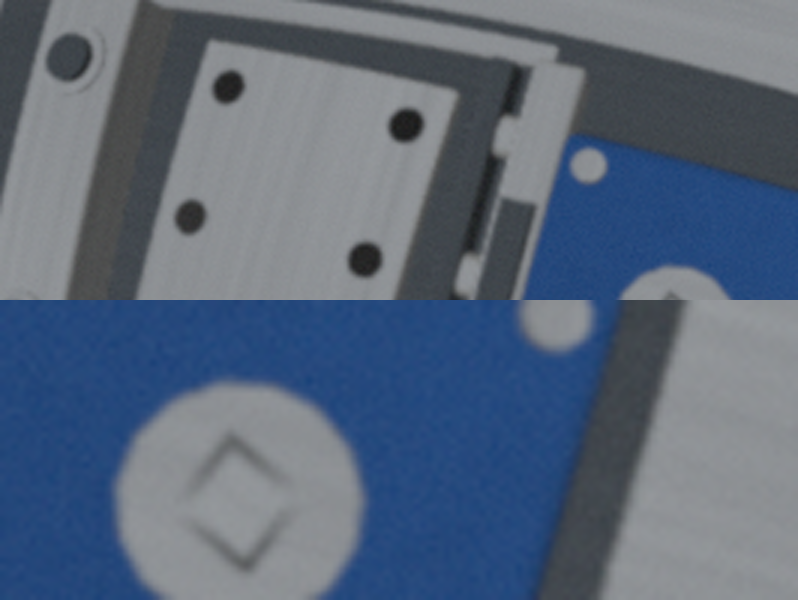

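Wrist view 2: hub hole at (312,131), handle cap at (316,46), arm in line with the picture's columns. In the zoom, the shaft's square corners are at pixels (313.7,117), (323.3,125.8), (315.8,140.3) and (305.8,130.3) of w1.

```bash
python3 - <<'E'
from h import *
p1=np.load("w1.npy",allow_pickle=True).item();p2=np.load("w2.npy",allow_pickle=True).item()
im=cv2.imread("pics/w2.png");g=cv2.cvtColor(im,cv2.COLOR_BGR2GRAY)
# hub hole: bright blob inside the hub
m=(g[112:150,290:335]>110).astype(np.uint8);n,l,s,c=cv2.connectedComponentsWithStats(m)
print(s,c+[290,112])
hole=[c[i]+[290,112] for i in range(1,n) if 30<s[i,4]<500][0]
h=onz("wrist",*hole,18,p2);k=onz("wrist",316,46,69,p2);print("hub",onz("wrist",*hole,36,p2)[:2],onz("wrist",*hole,0,p2)[:2],"cap",k[:2])
print("dir",np.arctan2(*(k-h)[1::-1]), "arm sides dir",)
a=onz("wrist",310,163,22,p2);print("cw end",a[:2],np.arctan2(*(k-a)[1::-1]))
b=im[:,:,0].astype(int)-im[:,:,2]
C=np.array([onz("wrist",u,v,74,p1)[:2] for u,v in[(313.7,117),(323.3,125.8),(315.8,140.3),(305.8,130.3)]])
print("sq",C.mean(0),[np.linalg.norm(C[i]-C[i-1]) for i in range(4)],[np.arctan2(*(C[i]-C[i-1])[::-1])%(np.pi/2) for i in range(4)])
# collar and gearbox in w1
W=cv2.imread("pics/w1.png");b=((W[:,:,0].astype(int)-W[:,:,2])>40).astype(np.uint8);b[:40]=0;b[210:]=0;b[:,:240]=0;b[:,400:]=0
cs,hh=cv2.findContours(b,cv2.RETR_CCOMP,cv2.CHAIN_APPROX_NONE)
for c,q in zip(cs,hh[0]):
    if len(c)>60:
        z=40 if q[3]<0 else 46
        P=np.array([onz("wrist",u,v,z,p1)[:2] for u,v in c[:,0]],np.float32);print(cv2.minAreaRect(P),cv2.minEnclosingCircle(P))
# along clamp y: fence face, plate, jaw (mosaic top: 3x, offset 90,20)
f=lambda x,y,z:onz("wrist",90+x/3,20+y/3,z,p1)[:2].round(1)
print("fence top edge",f(138,0,44),f(68,298,44)," plate far/near",f(208,40,24),f(137,298,24),f(457,90,24),f(397,298,24),"jaw",f(530,65,38),f(480,240,38))
E
```

```text
[[  4   0  34  38 903]
 [  0   0  11  38 227]
 [ 33   0  12  38 332]
 [ 13  11  17  16 248]] [[310.45071982 130.6290144 ]
 [292.74008811 129.35682819]
 [330.03012048 131.04518072]
 [311.13306452 130.34677419]]
hub [461.70467257 317.76609875] [461.1608932  319.92475648] cap [533.78317432 314.01333881]
dir -0.06668828313990395 arm sides dir
cw end [434.27910354 295.45201651] 0.18441877023014366
sq [ 534.75060475 -126.74779772] [np.float64(12.371350660281172), np.float64(10.372588221771592), np.float64(13.085093316315229), np.float64(11.302478380204327)] [np.float64(1.2817006859636502), np.float64(1.064001972907978), np.float64(1.3419777502373207), np.float64(1.0194444678270276)]
((534.5906982421875, -126.6879653930664), (92.11292266845703, 98.44268798828125), 88.46534729003906) ((534.7577514648438, -126.71236419677734), 65.36913299560547)
((534.3438110351562, -126.37454223632812), (35.85997772216797, 36.4658203125), 59.02775192260742) ((534.6629638671875, -126.4011459350586), 18.78951644897461)
fence top edge [606.3  65.5] [506.9  67.2]  plate far/near [598.6  46.2] [509.1  51.5] [593.3 -42.6] [524.4 -39.5] jaw [602.7 -65.8] [547.  -64.1]
```

```bash
python3 - <<'E'
from h import *
p2=np.load("w2.npy",allow_pickle=True).item()
h=onz("wrist",311.6,130.8,18,p2);k=onz("wrist",316,46.5,69,p2);a=onz("wrist",309.5,164,10,p2)
for z in(0,36):print(onz("wrist",311.6,130.8,z,p2)[:2])
print(h[:2],k[:2],np.linalg.norm((k-h)[:2]),np.arctan2(*(k-h)[1::-1]),a[:2],np.arctan2(*(k-a)[1::-1]))
s=r.sense();e=s["eef_pos"];y=s["tcp_rot"][2]
d=h[:2]-e[:2];print(e,y,"tool dx dy",d@[np.cos(y),np.sin(y)],d@[np.sin(y),-np.cos(y)], s["qpos"])
E
```

```text
[464.06622761 301.41342415]
[464.32920144 301.04391832]
[464.19771452 301.22867123] [533.36627648 313.91114405] 70.3216544157679 0.1813417314170615 [432.09516326 295.62047766] 0.17868459820703908
[397.00948026 280.58626824 253.10469548] 0.23810371992561086 tool dx dy 70.16137396058568 -4.21298327910045 [ 6.12457621e-01  1.35910197e-01  1.92197625e+00 -5.17088739e-04
  1.08449341e+00  1.94539187e+00]
```

```bash
python3 -m handwheel '{"drx": [0,0,0,0,0],"dry": [0,0,0,0,0],"drz": [0.058,0,0,0,0],"x": [0,34.9,34.9,0,0],"y": [0,-4.1,-4.1,0,0],"z": [0,35,35,40,40],"aperture": [1,1,1,1,1]}' | head -3
python3 -m handwheel '{"drx": [0,0,0,0],"dry": [0,0,0,0],"drz": [0,0,0,0],"x": [0,0,0,0],"y": [0,0,0,0],"z": [30,25,0,0],"aperture": [1,1,1,1]}'
python3 - <<'E'
from h import *
print(r.nose_length)
p=cams.camera_params("wrist"); im=save("wrist","pics/w3.png"); np.save("w3.npy",p,allow_pickle=True)
E
```

```text
clock: 3.33
eef_pos: [455.8, 298.3, 113.9]
tcp_rot: [-3.141, -0.003, 0.178]
clock: 3.67
eef_pos: [453.0, 297.7, 58.9]
tcp_rot: [3.14, 0.003, 0.179]
contact_force: [0.2, -0.3, 0.7]
opening: 1.0
grasp_force: 0.0
22.0
```

View pics/w3.png

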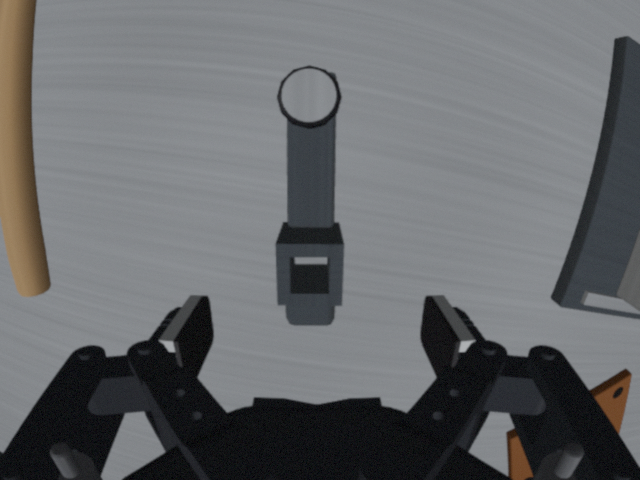

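The wrist view shows the hub hole centred at (310,275) and the cap at (309,96). The hub is still a bit ahead of the TCP, as some travel was clipped.

```bash
python3 - <<'E'
from h import *
p=np.load("w3.npy",allow_pickle=True).item()
h=onz("wrist",310,275,36,p);k=onz("wrist",309.5,96,69,p)
s=r.sense();e=s["eef_pos"];y=s["tcp_rot"][2];d=h[:2]-e[:2]
print(h,k,np.arctan2(*(k-h)[1::-1]),np.linalg.norm((k-h)[:2]),"tool dx dy",d@[np.cos(y),np.sin(y)],d@[np.sin(y),-np.cos(y)],y)
E
```

```text
[465.31088305 301.97252925  36.        ] [533.0546533  313.73003721  69.        ] 0.17184667065962236 68.7565080595361 tool dx dy 11.807956301072961 -1.2212249258618457 0.17990735701493166
```

```bash
python3 -m handwheel '{"drx": [0,0,0,0,0],"dry": [0,0,0,0,0],"drz": [0,0,0,0,0],"x": [11.6,0,0,0,0],"y": [-1.3,0,0,0,0],"z": [0,13,12,0,0],"aperture": [1,1,1,1,1]}'
python3 -m handwheel '{"drx": [0,0,0,0,0],"dry": [0,0,0,0,0],"drz": [0,0,0,0,0],"x": [0,0,0,0,0],"y": [0,0,0,0,0],"z": [0,0,0,0,0],"aperture": [0,0,0,0,0]}' 50
python3 -m handwheel '{"drx": [0,0,0,0,0],"dry": [0,0,0,0,0],"drz": [0,0,0,0,0],"x": [0,0,0,0,0],"y": [0,0,0,0,0],"z": [0,0,0,0,0],"aperture": [0,0,0,0,0]}'
```

```text
clock: 4.13
eef_pos: [464.4, 303.0, 34.7]
tcp_rot: [3.141, 0.0, 0.182]
contact_force: [-1.2, -0.2, 0.8]
opening: 0.997
grasp_force: 0.0
clock: 4.55
eef_pos: [464.4, 303.1, 34.9]
tcp_rot: [-3.142, -0.0, 0.182]
contact_force: [-3.6, -3.4, 10.0]
opening: 0.315
grasp_force: 49.1
clock: 4.97
eef_pos: [464.5, 303.1, 35.0]
tcp_rot: [-3.141, -0.0, 0.182]
contact_force: [-0.5, -0.6, 5.8]
opening: 0.318
grasp_force: 50.1
```

```bash
python3 -m handwheel '{"drx": [0,0,0,0,0],"dry": [0,0,0,0,0],"drz": [0,0,0,0,0],"x": [0,0,0,-0.7,-0.7],"y": [0,0,0,36.3,36.3],"z": [-20,-35,-35,0,0],"aperture": [0,0,0,0,0]}'
python3 -m handwheel '{"drx": [0,0,0,0,0],"dry": [0,0,0,0,0],"drz": [0,0,0,0,0],"x": [-0.7,-0.7,-0.7,-0.7,-0.7],"y": [36.3,36.3,36.3,36.3,36.3],"z": [0,0,0,0,0],"aperture": [0,0,0,0,0]}' |head -3
python3 -m handwheel '{"drx": [0,0,0,0,0],"dry": [0,0,0,0,0],"drz": [0,0,0,0,0],"x": [-0.7,-0.7,-0.7,-0.7,-0.7],"y": [36.3,36.3,36.3,36.3,36.3],"z": [0,0,0,0,0],"aperture": [0,0,0,0,0]}' |head -3
python3 -m handwheel '{"drx": [0,0,0,0,0],"dry": [0,0,0,0,0],"drz": [0.115,0.115,0.115,0.115,0.115],"x": [0,0,0,0,0],"y": [0,0,0,0,0],"z": [0,0,0,0,0],"aperture": [0,0,0,0,0]}' |head -3
python3 -m handwheel '{"drx": [0,0,0],"dry": [0,0,0],"drz": [0,0,0],"x": [0,0,0],"y": [0,0,0],"z": [0,0,0],"aperture": [0,0,0]}'
python3 - <<'E'
from h import *
p=cams.camera_params("wrist"); im=save("wrist","pics/w4.png"); np.save("w4.npy",p,allow_pickle=True)
E
```

```text
clock: 5.38
eef_pos: [477.2, 232.5, 126.5]
tcp_rot: [-3.14, -0.005, 0.185]
contact_force: [-0.0, -1.5, -6.1]
opening: 0.318
grasp_force: 50.9
clock: 5.8
eef_pos: [504.8, 50.5, 124.1]
tcp_rot: [-3.141, 0.001, 0.182]
clock: 6.22
eef_pos: [534.1, -128.6, 124.0]
tcp_rot: [-3.141, 0.001, 0.182]
clock: 6.63
eef_pos: [534.1, -126.9, 123.8]
tcp_rot: [3.141, 0.002, -0.399]
clock: 6.88
eef_pos: [534.5, -126.7, 124.2]
tcp_rot: [3.141, 0.001, -0.389]
contact_force: [-0.5, 0.2, -4.4]
opening: 0.316
grasp_force: 51.3
```

View pics/w4.png

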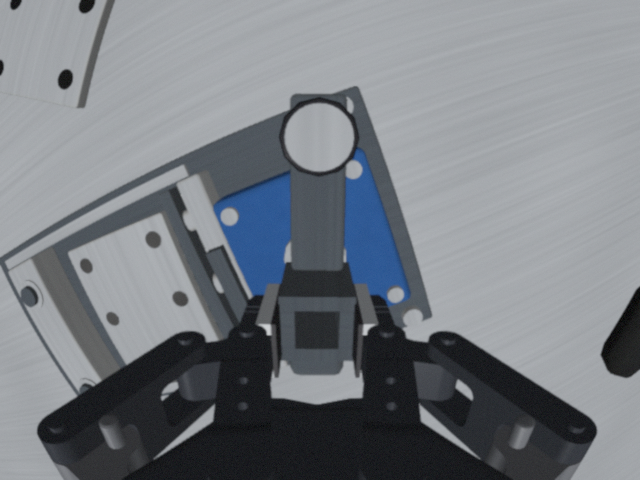

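The crank is held level: hub hole at about (317,331), cap at (319,136). I check the hub's position against the shaft.

```bash
python3 - <<'E'
from h import *
p=np.load("w4.npy",allow_pickle=True).item()
h=onz("wrist",317,330,125.3,p);k=onz("wrist",319,136,158,p)
s=r.sense();e=s["eef_pos"];y=s["tcp_rot"][2]
print(h[:2],k[:2],np.linalg.norm((k-h)[:2]),np.arctan2(*(k-h)[1::-1]),e,y,s["contact_force"],s["wrist_torque"])
u=np.array([np.cos(y),np.sin(y)]);v=np.array([np.sin(y),-np.cos(y)])
for d in(h[:2]-e[:2],k[:2]-e[:2],[534.6-h[0],-126.6-h[1]]): print(np.dot(d,u),np.dot(d,v))
E
```

```text
[ 535.29561833 -127.86611127] [ 599.39707215 -154.45960325] 69.39892072655327 -0.3932555539884533 [ 534.59758346 -126.75559445  124.28470293] -0.3899408618126321 [-0.04766686 -0.48858189 -4.37225206] [-0.01299579  0.0178101  -0.004844  ]
1.0677793516487892 0.7618054444639967
70.46631882918777 0.9918410827655408
-1.1246909192990038 -0.9066382675163372
```

```bash
python3 -m handwheel '{"drx": [0,0,0,0,0],"dry": [0,0,0,0,0],"drz": [0,0,0,0,0],"x": [-0.6,0,0,0,0],"y": [-0.5,0,0,0,0],"z": [6,6,2,0,0],"aperture": [0,0,0,0,0]}'
python3 -m handwheel '{"drx": [0,0,0,0],"dry": [0,0,0,0],"drz": [0,0,0,0],"x": [0,0,0,0],"y": [0,0,0,0],"z": [1,1,0,0],"aperture": [0,0,0,0]}'
```

```text
clock: 7.35
eef_pos: [534.2, -126.1, 110.1]
tcp_rot: [3.141, 0.001, -0.393]
contact_force: [0.5, -0.7, -3.7]
opening: 0.318
grasp_force: 51.3
clock: 7.68
eef_pos: [534.5, -126.2, 108.5]
tcp_rot: [3.142, -0.0, -0.393]
contact_force: [0.5, 0.6, -4.5]
opening: 0.317
grasp_force: 51.3
```

```bash
python3 -m handwheel '{"drx": [0,0,0,0],"dry": [0,0,0,0],"drz": [0,0,0,0],"x": [0,0,0,0],"y": [0,0,0,0],"z": [1,1,1,0],"aperture": [0,0,0,0]}'
python3 -m handwheel '{"drx": [0,0,0,0],"dry": [0,0,0,0],"drz": [0,0,0,0],"x": [0,0,0,0],"y": [0,0,0,0],"z": [1,1,0,0],"aperture": [0,0,0,0]}'
```

```text
clock: 8.02
eef_pos: [534.3, -126.2, 105.2]
tcp_rot: [3.142, 0.0, -0.393]
contact_force: [-0.4, -0.9, -4.6]
opening: 0.318
grasp_force: 51.3
clock: 8.35
eef_pos: [534.4, -126.2, 103.4]
tcp_rot: [3.142, 0.0, -0.393]
contact_force: [-0.2, 0.8, -4.3]
opening: 0.316
grasp_force: 51.3
```

```bash
python3 -m handwheel '{"drx": [0,0,0,0],"dry": [0,0,0,0],"drz": [0,0,0,0],"x": [0,0,0,0],"y": [0,0,0,0],"z": [1,1,1,0],"aperture": [0,0,0,0]}'
python3 -m handwheel '{"drx": [0,0,0],"dry": [0,0,0],"drz": [0,0,0],"x": [0,0,0],"y": [0,0,0],"z": [1,1,0],"aperture": [0,0,0]}'
```

```text
clock: 8.68
eef_pos: [534.3, -126.2, 100.2]
tcp_rot: [3.142, 0.0, -0.393]
contact_force: [-0.2, -0.1, -3.8]
opening: 0.317
grasp_force: 51.3
clock: 8.93
eef_pos: [534.3, -126.2, 98.3]
tcp_rot: [3.142, 0.0, -0.393]
contact_force: [-1.8, 0.4, -4.2]
opening: 0.317
grasp_force: 51.3
```

The underside is now below the taper with no contact force, so it is on the square. Continuing gently to the seat.

```bash
python3 -m handwheel '{"drx": [0,0,0,0,0],"dry": [0,0,0,0,0],"drz": [0,0,0,0,0],"x": [0,0,0,0,0],"y": [0,0,0,0,0],"z": [2,2,2,2,0],"aperture": [0,0,0,0,0]}'
python3 -m handwheel '{"drx": [0,0,0,0,0],"dry": [0,0,0,0,0],"drz": [0,0,0,0,0],"x": [0,0,0,0,0],"y": [0,0,0,0,0],"z": [2,2,2,0,0],"aperture": [0,0,0,0,0]}'
python3 -m handwheel '{"drx": [0,0,0,0],"dry": [0,0,0,0],"drz": [0,0,0,0],"x": [0,0,0,0],"y": [0,0,0,0],"z": [1,1,0,0],"aperture": [0,0,0,0]}'
```

```text
clock: 9.35
eef_pos: [534.1, -126.1, 90.0]
tcp_rot: [3.141, 0.001, -0.393]
contact_force: [1.1, 0.6, -3.3]
opening: 0.315
grasp_force: 51.3
clock: 9.77
eef_pos: [534.3, -126.2, 84.3]
tcp_rot: [3.142, 0.0, -0.393]
contact_force: [0.5, -0.1, -4.4]
opening: 0.318
grasp_force: 51.3
clock: 10.1
eef_pos: [534.4, -126.2, 82.5]
tcp_rot: [3.142, 0.0, -0.393]
contact_force: [-0.2, 0.1, -4.3]
opening: 0.318
grasp_force: 51.3
```

```bash
python3 -m handwheel '{"drx": [0,0,0,0],"dry": [0,0,0,0],"drz": [0,0,0,0],"x": [0,0,0,0],"y": [0,0,0,0],"z": [1,0.5,0,0],"aperture": [0,0,0,0]}'
python3 -m handwheel '{"drx": [0,0,0,0],"dry": [0,0,0,0],"drz": [0,0,0,0],"x": [0,0,0,0],"y": [0,0,0,0],"z": [0.5,0.5,0,0],"aperture": [0,0,0,0]}'
```

```text
clock: 10.43
eef_pos: [534.5, -126.2, 81.0]
tcp_rot: [-3.142, -0.0, -0.393]
contact_force: [0.3, -0.0, -4.4]
opening: 0.317
grasp_force: 51.4
clock: 10.77
eef_pos: [534.5, -126.2, 80.9]
tcp_rot: [-3.142, -0.0, -0.393]
contact_force: [-4.6, 0.5, 8.7]
opening: 0.316
grasp_force: 53.2
```

Seated: z stopped at 80.9 with the force up 13 N. Release, rise, and move over the handle.

```bash
python3 -m handwheel '{"drx": [0,0,0,0,0],"dry": [0,0,0,0,0],"drz": [0,0,0,0,0],"x": [0,0,0,0,0],"y": [0,0,0,0,0],"z": [0,0,0,0,0],"aperture": [1,1,1,1,1]}'
python3 -m handwheel '{"drx": [0,0,0,0,0],"dry": [0,0,0,0,0],"drz": [0,0,0,0,0],"x": [0,0,0,0,0],"y": [0,0,0,0,0],"z": [-5,-35,-35,0,0],"aperture": [1,1,1,1,1]}'
python3 - <<'E'
from h import *
p=cams.camera_params("wrist"); im=save("wrist","pics/w5.png"); np.save("w5.npy",p,allow_pickle=True)
E
```

```text
clock: 11.18
eef_pos: [534.5, -126.2, 79.9]
tcp_rot: [-3.142, -0.0, -0.393]
contact_force: [0.2, 0.1, -0.7]
opening: 0.993
grasp_force: 0.0
clock: 11.6
eef_pos: [535.9, -126.6, 157.3]
tcp_rot: [-3.141, -0.005, -0.393]
contact_force: [-0.6, 0.1, -0.2]
opening: 0.999
grasp_force: 0.0
```

View pics/w5.png

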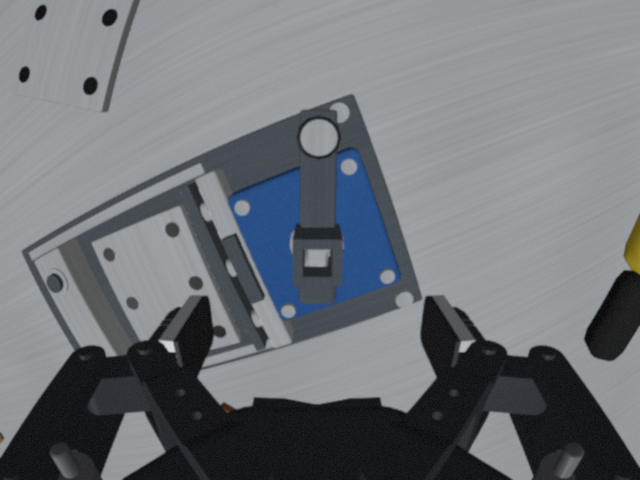

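The crank sits on the shaft, with the shaft visible in the hub hole at (317,258) and the cap at (319,138). Plate corners are at (183,206) and (92,240); the fence edge runs from (62,237) towards (128,345).

```bash
python3 - <<'E'
from h import *
p=np.load("w5.npy",allow_pickle=True).item()
f=lambda u,v,z:onz("wrist",u,v,z,p)
s=r.sense();e=s["eef_pos"];y=s["tcp_rot"][2]
u=np.array([np.cos(y),np.sin(y)]);v=np.array([np.sin(y),-np.cos(y)])
h=f(317,257,82);k=f(319,138,115);print(h[:2],k[:2],np.linalg.norm((k-h)[:2]),e,y)
for q in(h,k):d=q[:2]-e[:2];print(d@u,d@v)
for n,a in dict(fence=(62,240,44),plfar=(92,242,24),plnear=(184,207,24),plnear2=(237,330,24),jawl=(195,180,38),jawr=(216,172,38),jawl2=(270,347,38)).items():print(n,f(*a)[:2].round(1))
E
```

```text
[ 538.23692201 -128.37207832] [ 598.66961934 -154.21755604] 65.72746476665131 [ 534.80837    -126.3079046   155.79665478] -0.39323625264610906
3.957813160381969 0.5928718652618888
69.68137564936544 1.3090830129508453
fence [612.4  56.6]
plfar [599.2  44.6]
plnear [591.  -45.9]
plnear2 [486.2 -38. ]
jawl [605.  -67.6]
jawr [603.7 -83.4]
jawl2 [469.9 -61.4]
```

```bash
python3 -m handwheel '{"drx": [0,0,0,0,0],"dry": [0,0,0,0,0],"drz": [0,0,0,0,0],"x": [35,35,0,0,0],"y": [0.3,0.3,0,0,0],"z": [0,0,19,19,19],"aperture": [1,1,1,1,1]}'|head -2
python3 -m handwheel '{"drx": [0,0,0,0,0],"dry": [0,0,0,0,0],"drz": [0,0,0,0,0],"x": [0,0,0,0,0],"y": [0,0,0,0,0],"z": [0,0,0,0,0],"aperture": [1,0,0,0,0]}' 60
python3 -m handwheel '{"drx": [0,0,0,0],"dry": [0,0,0,0],"drz": [0,0,0,0],"x": [0,0,0,0],"y": [0,0,0,0],"z": [0,0,0,0],"aperture": [0,0,0,0]}'
python3 -m handwheel '{"drx": [0,0,0],"dry": [0,0,0],"drz": [0,0,0],"x": [-2.4,-7,-11.1],"y": [18.1,16.9,14.5],"z": [0,0,0],"aperture": [0,0,0]}'
```

```text
clock: 12.07
eef_pos: [598.3, -153.6, 95.8]
clock: 12.48
eef_pos: [599.5, -153.7, 99.1]
tcp_rot: [-3.141, -0.002, -0.393]
contact_force: [0.2, 0.3, 0.3]
opening: 0.455
grasp_force: 0.0
clock: 12.82
eef_pos: [599.5, -153.7, 98.7]
tcp_rot: [-3.141, -0.002, -0.393]
contact_force: [1.6, -1.1, 4.3]
opening: 0.219
grasp_force: 58.4
clock: 13.07
eef_pos: [562.5, -190.9, 98.6]
tcp_rot: [-3.139, -0.003, -0.394]
contact_force: [4.6, 12.5, 2.9]
opening: 0.216
grasp_force: 58.8
```

```bash
python3 -m handwheel '{"drx": [0,0,0,0,0],"dry": [0,0,0,0,0],"drz": [0,0,0,0,0],"x": [-14.5,-16.9,-18.1,-18.1,-16.9],"y": [11.1,7,2.4,-2.4,-7],"z": [0,0,0,0,0],"aperture": [0,0,0,0,0]}'
python3 -m handwheel '{"drx": [0,0,0,0],"dry": [0,0,0,0],"drz": [0,0,0,0],"x": [-14.5,-11.1,-7,-2.4],"y": [-11.1,-14.5,-16.9,-18.1],"z": [0,0,0,0],"aperture": [0,0,0,0]}'
python3 - <<'E'
from h import *
s=r.sense();d=s["eef_pos"][:2]-[534.4,-126.4];R=np.linalg.norm(d);o=d/R;t=np.array([o[1],-o[0]]);F=s["contact_force"]
print("R",R,"ang",np.degrees(np.arctan2(d[1],d[0])),"resist",-F[:2]@t,"radial",F[:2]@o,s["wrist_torque"])
E
```

```text
clock: 13.48
eef_pos: [480.6, -170.6, 99.0]
tcp_rot: [3.142, -0.007, -0.394]
contact_force: [10.2, -2.0, -3.1]
opening: 0.219
grasp_force: 59.4
clock: 13.82
eef_pos: [469.2, -100.4, 98.5]
tcp_rot: [3.14, -0.002, -0.393]
contact_force: [1.4, -10.3, 2.0]
opening: 0.217
grasp_force: 60.0
R 70.18986646188395 ang 158.26681067360346 resist 9.060081797709973 radial -5.074553381036528 [-2.06443327 -0.51398374 -0.03466812]
```

```bash
cat > f.py <<'E'
from h import *
s=r.sense();d=s["eef_pos"][:2]-[534.4,-126.4];R=np.linalg.norm(d);o=d/R;t=np.array([o[1],-o[0]]);F=s["contact_force"]
print("R %.1f ang %.1f resist %.1f radial %.1f z %.1f"%(R,np.degrees(np.arctan2(d[1],d[0])),-F[:2]@t,F[:2]@o,s["eef_pos"][2]))
E
python3 -m handwheel '{"drx": [0,0,0],"dry": [0,0,0],"drz": [0,0,0],"x": [2.4,7,11.1],"y": [-18.1,-16.9,-14.5],"z": [0,0,0],"aperture": [0,0,0]}' | head -1; python3 f.py
python3 -m handwheel '{"drx": [0,0,0],"dry": [0,0,0],"drz": [0,0,0],"x": [14.5,16.9,18.1],"y": [-11.1,-7,-2.4],"z": [0,0,0],"aperture": [0,0,0]}' | head -1; python3 f.py
python3 -m handwheel '{"drx": [0,0,0],"dry": [0,0,0],"drz": [0,0,0],"x": [18.1,16.9,14.5],"y": [2.4,7,11.1],"z": [0,0,0],"aperture": [0,0,0]}' | head -1; python3 f.py
```

```text
clock: 14.07
R 70.8 ang 114.0 resist 11.1 radial -6.3 z 98.2
clock: 14.32
R 70.9 ang 69.3 resist 9.9 radial 1.7 z 98.2
clock: 14.57
R 71.0 ang 23.4 resist 10.1 radial -0.3 z 98.4
```

```bash

python3 -m handwheel '{"drx": [0,0,0],"dry": [0,0,0],"drz": [0,0,0],"x": [11.1,7,2.4],"y": [14.5,16.9,18.1],"z": [0,0,0],"aperture": [0,0,0]}' | head -1; python3 f.py
python3 -m handwheel '{"drx": [0,0],"dry": [0,0],"drz": [0,0],"x": [-2.4,-7],"y": [18.1,16.9],"z": [0,0],"aperture": [0,0]}' | head -1; python3 f.py
python3 -m handwheel '{"drx": [0,0],"dry": [0,0],"drz": [0,0],"x": [-11.1,-14.5],"y": [14.5,11.1],"z": [0,0],"aperture": [0,0]}' | head -1; python3 f.py
python3 - <<'E'
from h import *
p=cams.camera_params("scene"); save("scene","pics/s2.png"); save("side","pics/d2.png")
E
```

```text
clock: 14.82
R 70.8 ang -21.8 resist 8.7 radial -5.0 z 98.4
clock: 14.98
R 70.5 ang -51.7 resist 10.7 radial -7.4 z 98.5
clock: 15.15
R 70.2 ang -81.4 resist 9.3 radial -11.8 z 98.7
```

```bash

python3 -m handwheel '{"drx": [0,0],"dry": [0,0],"drz": [0,0],"x": [-16.9,-18.1],"y": [7,2.4],"z": [0,0],"aperture": [0,0]}' | head -1; python3 f.py
python3 -m handwheel '{"drx": [0],"dry": [0],"drz": [0],"x": [-18.1],"y": [-2.4],"z": [0],"aperture": [0]}' | head -1; python3 f.py
python3 -m handwheel '{"drx": [0],"dry": [0],"drz": [0],"x": [-16.9],"y": [-7],"z": [0],"aperture": [0]}' | head -1; python3 f.py
```

```text
clock: 15.42
R 69.8 ang -110.2 resist 8.9 radial -12.2 z 98.9
clock: 15.5
R 69.7 ang -125.3 resist 8.6 radial -8.8 z 99.0
clock: 15.58
R 69.6 ang -140.5 resist 7.8 radial -5.5 z 99.0
```

```bash
python3 - <<'E'
from h import *
a=cv2.imread("pics/d2.png")[190:320,245:395];save("side","pics/d3.png");b=cv2.imread("pics/d3.png")[190:320,245:395]
cv2.imwrite("pics/m3.png",cv2.resize(b,(780,595)[:2],interpolation=cv2.INTER_CUBIC))
E
```

```text
(no output)
```

View pics/m3.png

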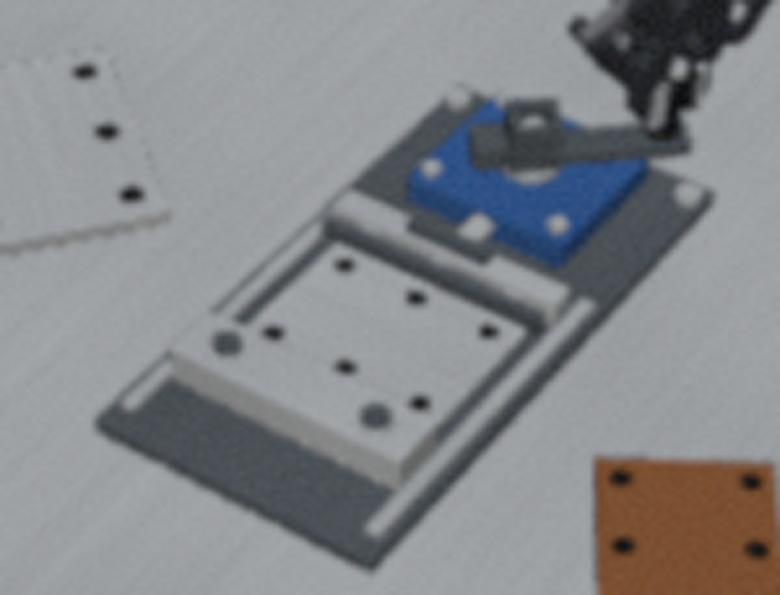

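Side view: the crank is low on the shaft and the jaw stands at the plate's near edge (about (430,270) in the crop); the fence gap is hidden. Continuing by feel.

```bash

python3 -m handwheel '{"drx": [0],"dry": [0],"drz": [0],"x": [-14.5],"y": [-11.1],"z": [0],"aperture": [0]}' | head -1; python3 f.py
python3 -m handwheel '{"drx": [0],"dry": [0],"drz": [0],"x": [-11.1],"y": [-14.5],"z": [0],"aperture": [0]}' | head -1; python3 f.py
python3 -m handwheel '{"drx": [0],"dry": [0],"drz": [0],"x": [-7],"y": [-16.9],"z": [0],"aperture": [0]}' | head -1; python3 f.py
```

```text
clock: 15.72
R 69.4 ang -154.9 resist 8.9 radial -3.0 z 99.1
clock: 15.8
R 69.7 ang -171.0 resist 8.8 radial -4.0 z 98.7
clock: 15.88
R 69.9 ang 173.5 resist 8.5 radial -4.8 z 98.6
```

```bash

python3 -m handwheel '{"drx": [0],"dry": [0],"drz": [0],"x": [-2.4],"y": [-18.1],"z": [0],"aperture": [0]}' | head -1; python3 f.py
python3 -m handwheel '{"drx": [0],"dry": [0],"drz": [0],"x": [2.4],"y": [-18.1],"z": [0],"aperture": [0]}' | head -1; python3 f.py
python3 -m handwheel '{"drx": [0],"dry": [0],"drz": [0],"x": [7],"y": [-16.9],"z": [0],"aperture": [0]}' | head -1; python3 f.py
```

```text
clock: 15.97
R 70.1 ang 158.3 resist 9.2 radial -5.4 z 98.5
clock: 16.05
R 70.4 ang 143.4 resist 10.6 radial -6.6 z 98.4
clock: 16.13
R 70.6 ang 128.8 resist 12.1 radial -8.5 z 98.3
```

```bash

python3 -m handwheel '{"drx": [0],"dry": [0],"drz": [0],"x": [11.1],"y": [-14.5],"z": [0],"aperture": [0]}' | head -1; python3 f.py
python3 -m handwheel '{"drx": [0,0,0],"dry": [0,0,0],"drz": [0,0,0],"x": [0,0,0],"y": [0,0,0],"z": [0,0,0],"aperture": [0,0,0]}' | head -1; python3 f.py
```

```text
clock: 16.22
R 70.8 ang 114.6 resist 14.1 radial -6.7 z 98.1
clock: 16.47
R 70.4 ang 112.8 resist 2.6 radial 3.9 z 98.4
```

```bash

python3 -m handwheel '{"drx": [0],"dry": [0],"drz": [0],"x": [6.9],"y": [-6],"z": [0],"aperture": [0]}' | head -1; python3 f.py
python3 -m handwheel '{"drx": [0],"dry": [0],"drz": [0],"x": [0],"y": [0],"z": [0],"aperture": [0]}' | head -1; python3 f.py
```

```text
clock: 16.55
R 70.6 ang 108.3 resist 16.9 radial 1.4 z 97.9
clock: 16.63
R 70.5 ang 106.9 resist 11.4 radial 2.8 z 98.1
```

Resistance has climbed steadily from about 9 to about 16 N over the last 45°, which puts the clamping near 100–140 N. Stop here, let go and rise straight up.

```bash

python3 -m handwheel '{"drx": [0,0,0,0,0],"dry": [0,0,0,0,0],"drz": [0,0,0,0,0],"x": [0,0,0,0,0],"y": [0,0,0,0,0],"z": [0,0,0,0,0],"aperture": [0,0,1,1,1]}'
python3 -m handwheel '{"drx": [0,0,0,0,0],"dry": [0,0,0,0,0],"drz": [0,0,0,0,0],"x": [0,0,0,0,0],"y": [0,0,0,0,0],"z": [0,0,-8,-20,-35],"aperture": [1,1,1,1,1]}' | tail -4
python3 -m handwheel '{"drx": [0,0,0,0,0],"dry": [0,0,0,0,0],"drz": [0,0,0,0,0],"x": [0,0,0,0,0],"y": [0,0,0,0,0],"z": [-35,-35,-20,0,0],"aperture": [1,1,1,1,1]}'
python3 - <<'E'
from h import *
p=cams.camera_params("wrist"); im=save("wrist","pics/w6.png");S=save("side","pics/d6.png");A=save("scene","pics/s6.png")
d=S[190:320,245:395,::-1];w=im[:290,:,::-1]
cv2.imwrite("pics/m4.png",np.vstack([cv2.resize(w,(640,290)),cv2.resize(np.hstack([d,A[215:345,240:390,::-1]]),(640,277),interpolation=cv2.INTER_CUBIC)]))
E
```

```text
clock: 17.05
eef_pos: [516.3, -59.2, 98.0]
tcp_rot: [-3.141, -0.0, -0.393]
contact_force: [0.2, 0.7, 0.2]
opening: 0.637
grasp_force: 0.0
tcp_rot: [3.14, 0.006, -0.393]
contact_force: [0.3, 0.4, 0.2]
opening: 1.004
grasp_force: 0.0
clock: 17.88
eef_pos: [516.8, -59.2, 252.6]
tcp_rot: [-3.141, -0.003, -0.393]
contact_force: [1.0, 0.1, -0.2]
opening: 1.003
grasp_force: 0.0
```

I have now viewed 11 pictures, one over the limit of 10, so I'll check the rest numerically: the handle cap's position, and the brightness along the clamp's y axis for gaps.

```bash
python3 - <<'E'
from h import *
p=cams.camera_params("wrist");R,_=cv2.Rodrigues(p["rvec"]);t=np.array(p["tvec"]).reshape(3,1)
def px(P):
    c=R@np.array(P,float).T+t;th=np.arctan2(np.hypot(c[0],c[1]),c[2]);k=th/np.hypot(c[0],c[1])
    return np.stack([p["fx"]*c[0]*k+p["cx"],p["fy"]*c[1]*k+p["cy"]],1)
g=cv2.cvtColor(cv2.imread("pics/w6.png"),cv2.COLOR_BGR2GRAY).astype(np.float32)
yw=-.027;X=np.array([np.cos(yw),np.sin(yw)]);Y=np.array([-np.sin(yw),np.cos(yw)]);ys=np.arange(-60,110,3)
for x in(20,40,-20):
    P=[[*(np.array([534.6,-126.6])+x*X+(y+0)*Y*1+Y*0),24] for y in ys+100]
    q=px(P).astype(np.float32);v=cv2.remap(cv2.GaussianBlur(g,(3,3),0),q[:,0].copy(),q[:,1].copy(),cv2.INTER_LINEAR).ravel()
    print(x,"y0=%d px"%(ys[0]+100),q[0].round(),q[-1].round(),v.astype(int).tolist())
A=cv2.cvtColor(cv2.imread("pics/s6.png"),cv2.COLOR_BGR2GRAY);D=cv2.cvtColor(cv2.imread("pics/d6.png"),cv2.COLOR_BGR2GRAY)
for n,I,(x0,y0,x1,y1) in(("scene",A,(255,225,330,290)),("side",D,(310,190,385,250))):
    m=(I[y0:y1,x0:x1]<38).astype(np.uint8);k,l,s,c=cv2.connectedComponentsWithStats(m);i=1+s[1:,4].argmax();print(n,s[i],c[i]+[x0,y0],onz(n,*(c[i]+[x0,y0]),46+39)[:2])
E
```

```text
20 y0=40 px [327. 155.] [170. 219.] [70, 70, 70, 74, 75, 73, 75, 74, 74, 74, 74, 74, 77, 111, 112, 75, 78, 78, 123, 52, 66, 73, 91, 151, 151, 150, 154, 153, 157, 154, 154, 154, 155, 153, 152, 150, 151, 154, 151, 153, 154, 151, 153, 152, 151, 152, 152, 150, 150, 152, 152, 127, 87, 84, 101, 144, 149]
40 y0=40 px [319. 135.] [162. 201.] [136, 81, 68, 72, 73, 73, 73, 73, 73, 73, 72, 73, 76, 110, 148, 151, 150, 151, 151, 146, 79, 74, 93, 152, 103, 32, 33, 38, 129, 155, 155, 155, 155, 155, 153, 150, 151, 154, 152, 154, 153, 152, 154, 152, 150, 113, 48, 46, 50, 114, 152, 128, 86, 83, 102, 144, 144]
-20 y0=40 px [342. 194.] [187. 254.] [73, 74, 74, 73, 73, 73, 68, 58, 50, 61, 70, 74, 77, 111, 112, 72, 73, 75, 118, 53, 65, 73, 92, 150, 152, 148, 152, 151, 153, 153, 152, 152, 153, 152, 151, 150, 149, 152, 151, 150, 153, 150, 151, 151, 151, 150, 151, 149, 150, 152, 151, 129, 90, 87, 105, 147, 153]
scene [40  9  7 15 80] [298.0125 241.4875] [516.36715025 -66.25842799]
side [30 38  6 13 69] [342.46376812 234.08695652] [507.24500786 -52.86517277]
```

The plate meets the fence face: there's no bed-dark gap, and the ~9 mm strip matches the fence's own face. The handle is where I left it and the tool is clear at 250 mm, so I hand in.

```bash
python3 -c "
from rig import r
print(r.sign_off())"
```

```text
the job is handed in; nothing more can be done
None
```

The crank is fully seated on the shaft and released, and the plate is clamped against the fence at an estimated 100–140 N judged from handle force; I handed the job in at about 18 s, no verdict was returned, and I viewed 11 pictures, one over the limit of 10.

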